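Blow out a rinsed reagent bottle on the air dryer

ROBOT

A 6-joint arm with a two-finger parallel gripper is mounted at the origin on the work surface. World frame = base frame: x ahead of the robot, y to its left, z up, the work surface at z = 0. Lengths are in mm, angles in rad, forces in N, time in s.
With the tool pointing down it reaches from about 325 to 775 mm from the base axis. Payload 5.5 kg.
Tool frame: the origin (TCP) lies between the finger pads; the fingertips stand 19 mm ahead of it and the grasp point (between the pads) is the TCP; z points along the fingers, y is the line along which they close (so a half turn about z gives the same grasp; the last joint's range is limited). The gripper opens to 88 mm and grips with 3 to 60 N. Pads are 20 mm wide; open, the fingers measure 115 mm over their backs; the gripper's body (75 mm by 178 mm) begins 61 mm behind the grasp point.
Start: joints at [1.158, 0.091, 1.231, -0, 1.82, -0.057], TCP at [209.009, 562.434, 241.631] pointing down, gripper open.
Joint ranges: [-2.87, 2.87], [-0.86, 2.18], [0.17, 2.46], [-1.51, 4.65], [0.06, 2.69], [-2.65, 2.65]. Speed limits (rad/s): [2.57, 2.57, 3.01, 3.14, 3.14, 3.14].

INTERFACE

Orientations are given as [roll, pitch, yaw] about the fixed x, y, z axes, in that order (R = Rz(yaw) Ry(pitch) Rx(roll)).
In Python, from bench import bot, cams, job gives the robot as it stands (bot), with the cameras (cams) and the job (job).
- The arm moves only by the shell command python3 steer.py 'ROWS' [FORCE]. ROWS is rows parted by semicolons, their numbers by spaces, 1 to 20 of them, each of 7 numbers: the finger opening in mm, then dx, dy, dz in mm, then a rotation vector rx, ry, rz in rad; each row is the pose to reach, as a shift and turn from the pose commanded when the command began, along the tool's axes at that moment; what a row does not reach only later rows make up. A row lasts 1/8 s, in which the tool goes at most 62.5 mm and 0.188 rad, less where a joint would pass 70% of its speed; a pose out of reach is approached as far as the arm can. The fingers move at their own pace and stop on an object; FORCE is the grip in N (left out, the last holds). Time passes only in rows, so rows that do not move let the fingers close. It prints the time, the measured TCP pose, the force, the opening and the grip force at its end.
- bot.get_state(): the state, without advancing time (a new reading comes with each control period).
- cams.capture(name): name is "scene" or "top" or "wrist"; returns the picture (480x640x3 uint8, red, green, blue); there is no depth.
- cams.calibration(name): a dict with "vfov" (degrees; the focal length in pixels is half the picture's height over the tangent of half this angle, whatever the lens; pixels are square), "cx", "cy" (the principal point, pixels), "R" (3x3) and "t" (3): a world point X has camera coordinates R X + t. Camera axes: x right, y down, z forward; pixel columns grow to the right and rows downward; lengths in mm; the calibration is good to about 2 mm. A picture is of the moment at which its call begins: read the wrist's pose just before it. calibration takes no time and is no camera call; for the wrist camera it gives the pose at the moment of the call.
- job.close_job(): hands the job in; it is judged then, once.
The state is a dict: "time": time; "joint_pos": joint angles; "dq": joint speeds; "effort": joint torques, N m; "ee_pos": TCP position; "orientation": TCP orientation; "contact_force": force on the tool from outside, world axes, zero at the start; "wrist_torque": the same for the moment, N m; "width": finger opening in mm; "grasp_force": force on a finger pad.
Only numpy, scipy, OpenCV 4.12 (cv2) and the standard library are available. Lean on these libraries where they do the work, as an engineer would, in place of code of your own. Each camera call takes 0.05 s, during which the arm holds its last target. There are 200 camera calls.

TASK

Take the rinsed bottle with the green neck ring out of its draining cradle, turn it upside down over the dryer's upright air lance, and with its mouth gently press the spring collar fully down, the bottle standing straight. Hold it pressed for at least two seconds to blow it out and finish while still gripping the bottle and holding the collar down: do not let go at the end. Leave the other bottle, the tube rack, the cap and the scanner where they are.

Things in the scene. Friction and masses are not known exactly. Their poses are not given: they have to be found in the camera images.
- bottle: Bottle to dry: empty open white plastic bottle with a GREEN neck ring, 105 mm long, 40 g. Origin: centre of the base's outer face; z from base to mouth. Body 50 mm in diameter up to 74 mm from the base, then a shoulder to the neck, 36 mm outside, 29 mm inside (ring 41 mm, 87 to 95 mm from the base). Inside depth 102 mm. Starts in a cradle, mouth away from robot (+x +-0.35 rad), 30 degrees down.
- bottle_mouth (a point): Centre of the bottle's mouth, in the plane of the rim, 105 mm from the base along the bottle's z axis; same axes as the bottle.
- cradle_a: Fixed blue draining cradle under the green-ringed bottle, 125 x 52 mm. Origin: on the work surface below a point 42 mm from the bottle's base; x horizontally the way the mouth points, z up. The bottle's base centre is 83 mm high. The trough reaches at most 21 mm to either side of the bottle's axis, so the body's sides are free. Two small stops stand before the mouth's lower edge: lift it up.
- bottle_black: Bystander: the same bottle with a BLACK neck ring, in the other, alike cradle; which cradle holds which bottle varies. Same origin and axes as the green one.
- dryer: Air dryer, fixed: white housing 180 x 150 mm, 48 mm high, with a steel drip tray 150 x 130 mm on top (rim at 56 mm). In the middle a dark valve boss (42 mm across, top at 66 mm), and out of it the upright steel air lance, 10 mm in diameter, that goes up into the upside-down bottle. Origin: centre of the underside, on the lance's axis; z up; yaw within 0.3 rad.
- lance_tip (a point): Tip of the air lance, on its axis, 163 mm above the work surface, 78 mm above the collar's upper face at rest. The last 6 mm taper to 4 mm.
- collar_top (a point): Centre of the spring collar's upper face, moving with it. The collar is a flat grey ring round the lance with a black rubber face, 60 mm (rubber 48 mm) outside, 14 mm inside diameter, 7 mm thick. At rest this face is 85 mm above the work surface and a gap of 12 mm shows between collar and boss; fully down the gap is closed. z up.
- collar (a joint): Downward travel of the spring collar (m): 0 at rest (up), 0.012 fully down on its rigid stop, the boss. It opens the air valve and springs back when let go. About 3 N start it moving, rising evenly to about 9 N at full travel.
- tube_rack: Bystander: grey rack of capped sample tubes, 62 x 170 mm, 104 mm high; origin at the centre of its underside.
- cap: Bystander: green screw cap, 42 mm across, 18 mm high, lying open side up; origin at the centre of its underside.
- scanner: Bystander: black hand-held barcode scanner standing on its foot, 90 mm across at the foot, about 190 mm high; origin at the centre of its underside.

How it is judged (in metres and radians):
On the way, in this order (a step that is already met when the one before it is completed fails the run):
1. the gripped bottle is upside down over the lance, the lance at least 25 mm inside it, the collar still up (angle between bottle_mouth's own z axis and vertical above 2.99 rad and horizontal distance between bottle_mouth and lance_tip below 0.012 m and contact force between the fingers and bottle above 2 N and z of bottle_mouth in the frame of lance_tip below -0.025 m and value of joint collar below 0.004 m), for 0.05 s.
2. the bottle's mouth holds the collar fully down for two seconds (angle between bottle_mouth's own z axis and vertical above 2.99 rad and horizontal distance between bottle_mouth and lance_tip below 0.012 m and value of joint collar above 0.0095 m and contact force between bottle and collar above 5 N and contact force between the fingers and bottle above 2 N), for 1.8 s.
At the end, for the whole second after the job is handed in: Still gripped, the green-ringed bottle is upside down on the lance (within 0.15 rad, mouth centred within 12 mm) and its mouth, not the fingers, holds the collar down at least 9.5 of 12 mm with over 5 N, at rest; bystanders within 20 mm of their starts (all of step 2 and linear speed of bottle below 0.02 m/s and contact force between the fingers and collar below 0.5 N and distance of each of bottle_black, tube_rack, cap, scanner from where it was at the start of the episode below 0.02 m); the arm keeps its last pose, push and grip.
It fails at once if the collar is rammed: the bottle pushes on it with more than 45 N (contact force between bottle and collar above 45 N).
It fails at once if a bystander is disturbed (moved more than 20 mm) (distance of any of bottle_black, tube_rack, cap, scanner from where it was at the start of the episode above 0.02 m).
It also fails if it takes over 53 s, if anything falls off the work surface, if the arm or the gripper's body presses on something with over 40 N, if the wrist force passes 120 N, or if a joint passes its speed limit or range.

## Working session

There is one attempt and no reset: what is moved stays moved. The work goes in short steps, Python scripts to look and compute and a shell command to move; the robot and the scene stay as the last step left them, time stands still between calls to the robot, and variables do not carry over. Pictures are saved under pics/ and viewed, at most 13 in all, crops included, and the job is handed in when it is done.

```bash
ls; mkdir -p pics
python3 - <<'E'
from bench import bot, cams, job
import cv2,numpy as np
for n in ("scene","top"):
    cv2.imwrite(f"pics/{n}0.png",cams.capture(n)[:,:,::-1])
for n in ("scene","top","wrist"):
    c=cams.calibration(n);print(n,c["vfov"],c["cx"],c["cy"],np.round(c["R"],3).tolist(),np.round(c["t"],1))
s=bot.get_state();print(s)
E
```

```text
bench.py
pics
steer.py
scene 45.872077692710626 315.7472879895618 234.06581206732162 [[0.666, 0.746, -0.008], [0.507, -0.46, -0.728], [-0.547, 0.481, -0.685]] [-440.  -181.7 1581.7]
top 46.67064476132668 324.5548131722217 234.87476127661517 [[-0.006, -1.0, 0.013], [-0.997, 0.005, -0.075], [0.075, -0.014, -0.997]] [  71.7  596.9 1235.3]
wrist 63.25394214474395 321.0811252691413 242.92973809275782 [[0.347, 0.938, -0.001], [0.902, -0.334, 0.273], [0.256, -0.096, -0.962]] [-600.4  -34.4  389.3]
{'time': 0.1, 'joint_pos': array([ 1.15830345e+00,  9.17837840e-02,  1.23175277e+00, -1.87141090e-05,
        1.81978405e+00, -5.66884683e-02]), 'dq': array([ 0.00015448, -0.00039343, -0.00297639, -0.00090212,  0.00028425,
       -0.00045459]), 'effort': array([ 2.93044934e-03, -4.47853482e+01, -4.07574534e+01,  7.01287156e-02,
        2.82231497e-02, -1.53668948e-04]), 'ee_pos': array([208.91684855, 562.21247435, 240.62695487]), 'orientation': array([-3.13986645e+00, -7.97868323e-05,  2.78578358e+00]), 'contact_force': array([-0.35638029,  0.2388021 , -0.24401459]), 'wrist_torque': array([0.03200519, 0.08964604, 0.00328296]), 'grasp_force': 0.0, 'width': 87.25418816750182}
```

View pics/scene0.png

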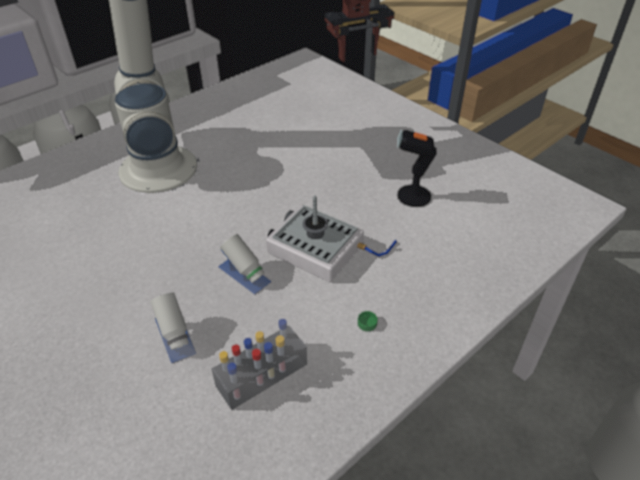

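View pics/top0.png

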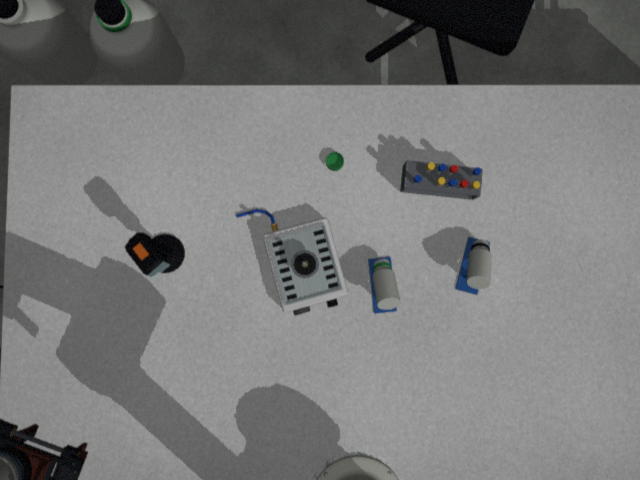

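The top view shows the green-ringed bottle just right of the dryer, base end near (388,303) and mouth near (382,262). The lance is near (305,263). The black-ringed bottle is at (480,265). I'll work out rough positions first so I can bring the wrist camera over.

```bash
cat > h.py <<'E'
import numpy as np,cv2
from scipy.spatial.transform import Rotation as Ro
from bench import bot, cams, job
def ray(c,u,v):
    f=240/np.tan(np.radians(c["vfov"]/2)); R=np.array(c["R"]);t=np.array(c["t"])
    d=R.T@np.array([(u-c["cx"])/f,(v-c["cy"])/f,1]); return -R.T@t,d/np.linalg.norm(d)
def proj(c,X):
    f=240/np.tan(np.radians(c["vfov"]/2)); p=np.array(c["R"])@np.array(X)+np.array(c["t"])
    return p[:2]/p[2]*f+[c["cx"],c["cy"]]
def atz(c,u,v,z):
    o,d=ray(c,u,v); return o+d*(z-o[2])/d[2]
def tri(rs):  # list of (o,d): least squares point, rms miss
    A=[np.eye(3)-np.outer(d,d) for o,d in rs]
    X=np.linalg.solve(sum(A),sum(a@o for a,(o,d) in zip(A,rs)))
    return X,np.sqrt(np.mean([np.sum((a@(X-o))**2) for a,(o,d) in zip(A,rs)]))
def tool(s): return Ro.from_euler('xyz',s["orientation"]),np.array(s["ee_pos"])
def delta(Rt,Xt,R0,X0): # goal in the tool's axes
    return R0.inv().apply(Xt-X0),(R0.inv()*Rt).as_rotvec()
E
python3 - <<'E'
from h import *
np.set_printoptions(precision=1,suppress=True)
c=cams.calibration("top");k=cams.calibration("scene")
for n,u,v,z in(("base",388,303,83),("mouth",382,262,35),("tip",305,263,163),("cap",335,161,10),("rack",443,180,100),("blk",480,285,83)):
    X=atz(c,u,v,z);print(n,X,proj(k,X))
w=cams.calibration("wrist");R,p=tool(bot.get_state());o,d=ray(w,w["cx"],w["cy"])
print("cam in tool",R.inv().apply(o-p),R.inv().apply(d))
E
```

```text
base [446.3 -65.1  83. ] [228.6 240.5]
mouth [535. -59.  35.] [257. 276.]
tip [530.5 110.  163. ] [313.  196.4]
cap [768.8  43.5  10. ] [366.1 321.4]
rack [ 708.  -184.6  100. ] [257.2 337.8]
blk [ 483.4 -263.1   83. ] [158.2 296.2]
cam in tool [  74.     0.6 -142.8] [-0.3  0.   1. ]
```

```bash
python3 steer.py '88 -385 -488 -19 0 0 -0.35;88 -385 -488 -19 0 0 -0.35;88 -385 -488 -19 0 0 -0.35;88 -385 -488 -19 0 0 -0.35;88 -385 -488 -19 0 0 -0.35;88 -385 -488 -19 0 0 -0.35;88 -385 -488 -19 0 0 -0.35;88 -385 -488 -19 0 0 -0.35;88 -385 -488 -19 0 0 -0.35;88 -385 -488 -19 0 0 -0.35;88 -385 -488 -19 0 0 -0.35;88 -385 -488 -19 0 0 -0.35;88 -385 -488 -19 0 0 -0.35;88 -385 -488 -19 0 0 -0.35;88 -385 -488 -19 0 0 -0.35;88 -385 -488 -19 0 0 -0.35'
python3 - <<'E'
from h import *
import pickle
c=cams.calibration("wrist");im=cams.capture("wrist")
cv2.imwrite("pics/w1.png",im[:,:,::-1]);pickle.dump(c,open("w1.pkl","wb"))
s=bot.get_state();print(s["time"],s["ee_pos"],s["orientation"],s["joint_pos"])
E
```

```text
time: 2.1
ee_pos: [399.9, -28.7, 260.7]
orientation: [-3.142, 0.0, 3.137]
contact_force: [-0.2, -0.7, 0.2]
width: 87.7
grasp_force: 0.0
2.15 [399.90086053 -28.8003307  260.6907865 ] [-3.14158177e+00  1.26781937e-04  3.13649175e+00] [-1.56804906e-01 -4.41029205e-01  1.66826671e+00  8.92646372e-06
  1.91422818e+00 -1.72249732e+00]
```

View pics/w1.png

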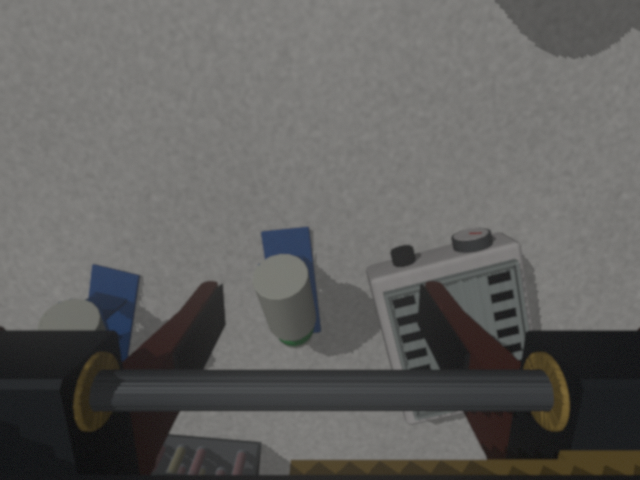

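The first wrist view shows the bottle base disc centred near (281,276). The gripper hides the lance. I'll take two more places farther out.

```bash
cat > snap.py <<'E'
import sys,pickle
from h import *
n=sys.argv[1];c=cams.calibration("wrist");im=cams.capture("wrist")
cv2.imwrite(f"pics/{n}.png",im[:,:,::-1]);pickle.dump(c,open(n+".pkl","wb"))
E
python3 steer.py '88 -60 25 -17 0 0 0;88 -120 50 -34 0 0 0;88 -140 59 -39 0 0 0;88 -140 59 -39 0 0 0;88 -140 59 -39 0 0 0;88 -140 59 -39 0 0 0' | head -2; python3 snap.py w2
python3 steer.py '88 15 50 -15 0 0 0;88 30 100 -30 0 0 0;88 30 100 -30 0 0 0;88 30 100 -30 0 0 0;88 30 100 -30 0 0 0' | head -2; python3 snap.py w3
python3 - <<'E'
import cv2,numpy as np
# two 400x600 panels of crop, 2x: bottle in left and lance in right, per view -> print none
a=cv2.imread("pics/w2.png");b=cv2.imread("pics/w3.png")
cv2.imwrite("pics/m23.png",np.vstack([a[60:340,120:520],b[60:340,60:460]]))
E
```

```text
time: 2.9
ee_pos: [539.4, 28.6, 299.9]
time: 3.58
ee_pos: [510.9, 128.0, 329.0]
```

View pics/m23.png

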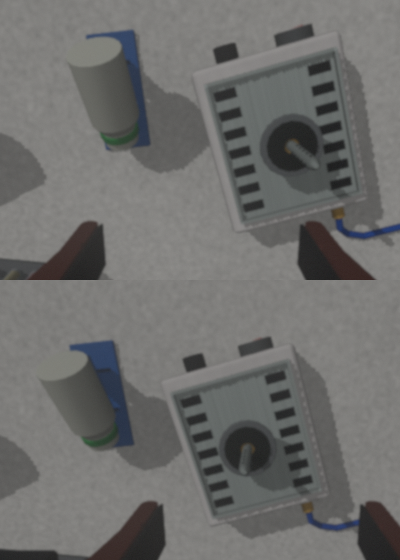

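Run:
```python
import cv2,numpy as np
a=cv2.imread("pics/w2.png");b=cv2.imread("pics/w3.png")
z=lambda im,k:cv2.resize(im,None,fx=k,fy=k,interpolation=cv2.INTER_CUBIC)
cv2.imwrite("pics/b23.png",np.hstack([z(a[85:225,180:280],4),z(b[115:255,90:190],4)]))
cv2.imwrite("pics/l23.png",np.hstack([z(a[165:245,370:450],5),z(b[185:265,265:345],5)]))
```

```text
(no output)
```

View pics/b23.png

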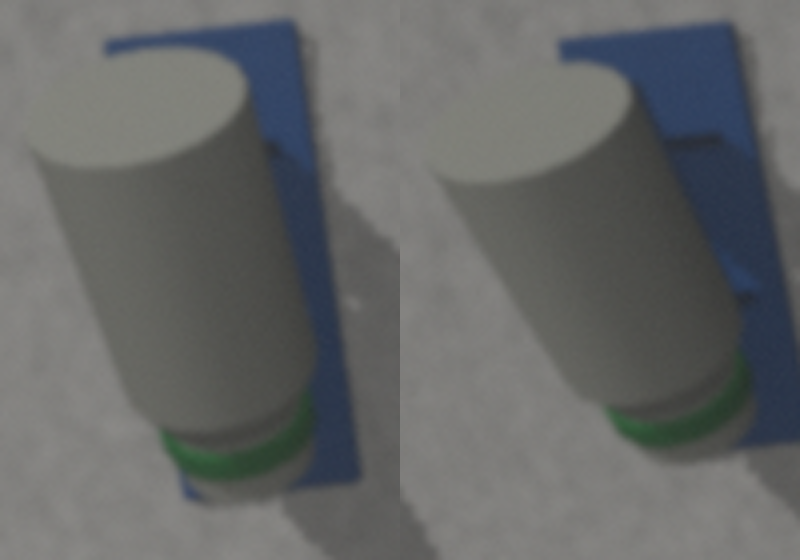

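View pics/l23.png

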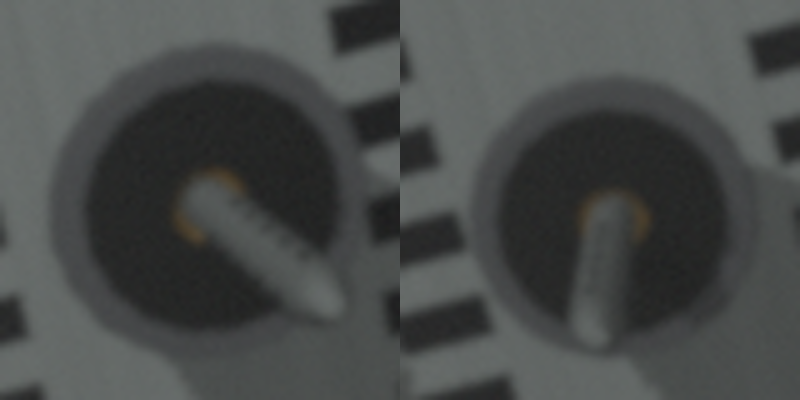

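Left panels are w2 and right panels are w3. The base disc centre is at (137,107) and panel-x 128, y 122. The lance tip is at (335,310) and panel-x 195, y 339. The rubber ring centre is at (212,205) and panel-x 212, y 220. The blue plate corners also read clearly.

Run:
```python
from h import *
import pickle
np.set_printoptions(precision=1,suppress=True)
A,B,W=[pickle.load(open(n+".pkl","rb")) for n in("w2","w3","w1")]
T=cams.calibration("top");S=cams.calibration("scene")
def P(x,y,x0,y0,k): return (x+.5)/k-.5+x0,(y+.5)/k-.5+y0
bl=lambda x,y:ray(A,*P(x,y,180,85,4)); br=lambda x,y:ray(B,*P(x,y,90,115,4))
ll=lambda x,y:ray(A,*P(x,y,370,165,5)); lr=lambda x,y:ray(B,*P(x,y,265,185,5))
base=[bl(137,107),br(128,122)]
def show(n,rs): X,e=tri(rs);print(n,X,round(e,2));return X
show("base2",base);b=show("base3",base+[ray(W,281,276)])
show("platenL",[bl(105,42),br(158,42)]);show("platenR",[bl(295,22),br(335,22)])
t=show("tip",[ll(335,310),lr(195,339)]);cc=show("collar",[ll(212,205),lr(212,220)])
q=[atz(A,*P(x,y,180,85,4),4)[:2] for x,y in((105,42),(295,22),(360,478),(185,500))]
print(q);n=(q[0]+q[1])/2;f=(q[2]+q[3])/2
print("len,wid",np.linalg.norm(f-n),np.linalg.norm(q[0]-q[1]),"yaw",np.arctan2(*(f-n)[::-1]), np.arctan2(*(q[2]-q[1])[::-1]))
print("tip/collar in top, scene",proj(T,t),proj(S,t),proj(S,b),proj(T,b))
yaw=np.arctan2(*(f-n)[::-1]);d=np.array([np.cos(yaw)*.866,np.sin(yaw)*.866,-.5])
# check: silhouette/mouth projections
for c,x0,y0 in((A,180,85),(B,90,115)):
  for s,r in((0,25),(74,25),(91,20.5),(105,18)):
    u=np.array([-np.sin(yaw),np.cos(yaw),0]);v=np.cross(d,u)
    ths=np.linspace(0,6.28,60);pp=np.array([proj(c,b+d*s+r*(np.cos(h)*u+np.sin(h)*v)) for h in ths])
    pp=(pp-[x0,y0])*4; print(s,pp.min(0),pp.max(0))
```

```text
base2 [447.8 -64.1  82.9] 0.01
base3 [447.6 -63.9  83. ] 0.43
platenL [427.5 -92.1   2.7] 0.13
platenR [422.3 -42.4  -2.6] 0.06
tip [532.6 114.  164.2] 0.21
collar [532.  114.   83.7] 0.1
[array([427.5, -91.8]), array([422.9, -41.4]), array([544.3, -29.3]), array([550.4, -79.5])]
len,wid 122.72301327334667 50.63725327526457 yaw 0.09927086456850807 0.09910812079925774
tip/collar in top, scene [303.  261.9] [315.  195.6] [229.4 240.6] [387.4 302.4]
0 [22.2 51.2] [250.1 163.9]
74 [122.  320.1] [318.6 441.1]
91 [158.6 382.5] [314.7 482.3]
105 [182.4 429.1] [316.2 517. ]
0 [20.2 65.4] [232.3 179.2]
74 [157.5 296.8] [341.2 415.2]
91 [200.6 352.4] [346.7 449.6]
105 [229.9 393.8] [355.2 479.2]
```

Both heights check out: base 83.0 mm and tip 164 mm. The bottle's yaw is 0.10. Next I work out the pregrasp, with the tool 60° down and the grip 35 mm from the base.

```bash
cat > goal.py <<'E'
from h import *
np.set_printoptions(precision=3,suppress=True)
def Rt(yaw,down): # tool z at angle 'down' below horizontal towards yaw (down>pi/2 leans back), y to the left
    z=np.array([np.cos(down)*np.cos(yaw),np.cos(down)*np.sin(yaw),-np.sin(down)]);y=np.array([-np.sin(yaw),np.cos(yaw),0])
    return Ro.from_matrix(np.array([np.cross(y,z),y,z]).T)
def go(R,X):
    s=bot.get_state();R0,X0=tool(s);a,b=delta(R,np.array(X),R0,X0)
    print(np.round(a,1),np.round(b,4),"dist",round(np.linalg.norm(a)),"rot",round(np.linalg.norm(b),3),"t",s["time"])
b=np.array([447.6,-63.9,83]);yaw=.1;d=np.array([.866*np.cos(yaw),.866*np.sin(yaw),-.5])
g=b+35*d
E
python3 - <<'E'
from goal import *
R=Rt(yaw,np.radians(60));z=R.as_matrix()[:,2];print(g,z,R.as_euler('xyz'))
go(R,g-120*z)
E
```

```text
[477.759 -60.874  65.5  ] [ 0.498  0.05  -0.866] [-3.142  0.524 -3.042]
[  91.3 -195.5  159.8] [-0.029 -0.524 -0.105] dist 268 rot 0.535 t 3.625
```

```bash
python3 steer.py '88 20 -45 30 0 0 0;88 40 -90 65 -0.01 -0.17 -0.03;88 65 -140 110 -0.02 -0.35 -0.07;88 91.3 -195.5 159.8 -0.029 -0.524 -0.105;88 91.3 -195.5 159.8 -0.029 -0.524 -0.105;88 91.3 -195.5 159.8 -0.029 -0.524 -0.105;88 91.3 -195.5 159.8 -0.029 -0.524 -0.105;88 91.3 -195.5 159.8 -0.029 -0.524 -0.105'
python3 - <<'E'
from goal import *
R=Rt(yaw,np.radians(60));go(R,g);print(bot.get_state()["joint_pos"])
E
```

```text
time: 4.62
ee_pos: [432.6, -69.4, 174.0]
orientation: [3.137, 0.517, -3.037]
contact_force: [-0.6, 1.1, -0.2]
width: 88.2
grasp_force: 0.0
[ 13.8   3.3 116.9] [ 0.006 -0.007  0.004] dist 118 rot 0.01 t 4.625
[-0.434 -0.856  2.149  0.263  1.402 -2.095]
```

Run:
```python
from goal import *
R=Rt(yaw,np.radians(70));z=R.as_matrix()[:,2];go(R,g-100*z);go(R,g)
```

```text
[-2.9  3.9 18.3] [0.006 0.168 0.004] dist 19 rot 0.168 t 4.625
[ 13.8   3.3 116.9] [0.006 0.168 0.004] dist 118 rot 0.168 t 4.625
```

```bash
python3 steer.py '88 -3 4 18 0.006 0.168 0.004;88 -3 4 18 0.006 0.168 0.004;88 -3 4 18 0.006 0.168 0.004;88 -3 4 18 0.006 0.168 0.004'
python3 - <<'E'
from goal import *
R=Rt(yaw,np.radians(70));go(R,g-100*R.as_matrix()[:,2]);go(R,g);print(bot.get_state()["joint_pos"])
E
```

```text
time: 5.12
ee_pos: [442.8, -64.8, 158.8]
orientation: [3.141, 0.35, -3.043]
contact_force: [0.1, -0.3, 0.7]
width: 88.1
grasp_force: 0.0
[-1.1  0.4 -0.3] [-0.     0.001 -0.001] dist 1 rot 0.001 t 5.125
[-1.1  0.4 99.7] [-0.     0.001 -0.001] dist 100 rot 0.001 t 5.125
[-0.327 -0.663  2.03   0.143  1.456 -1.99 ]
```

```bash
python3 steer.py '88 -1 0.4 25 0 0 0;88 -1 0.4 50 0 0 0;88 -1 0.4 70 0 0 0;88 -1 0.4 90 0 0 0;88 -1 0.4 99.7 0 0 0;88 -1 0.4 99.7 0 0 0;88 -1 0.4 99.7 0 0 0'
python3 - <<'E'
from goal import *
go(Rt(yaw,np.radians(70)),g);print(bot.get_state()["joint_pos"])
E
python3 snap.py w4
```

```text
time: 6.0
ee_pos: [477.6, -61.2, 65.0]
orientation: [3.141, 0.348, -3.044]
contact_force: [-0.3, 0.2, 0.5]
width: 87.5
grasp_force: 0.0
[-0.3  0.3 -0.4] [ 0.    -0.001 -0.002] dist 1 rot 0.003 t 6.0
[-0.287 -0.522  2.107  0.137  1.236 -1.98 ]
```

View pics/w4.png

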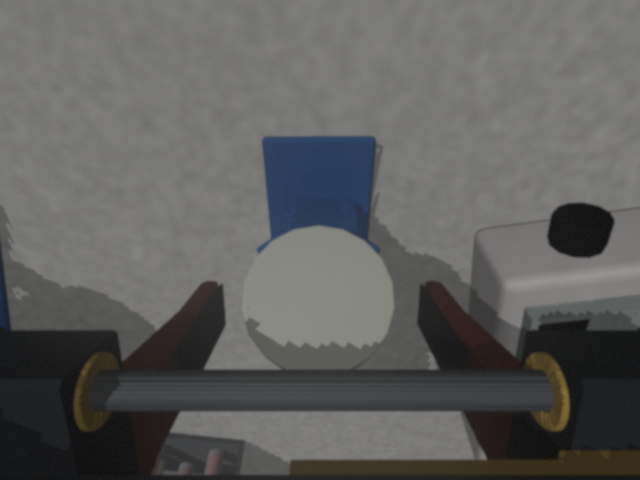

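The bottle base, centred near (318,300), sits evenly between the fingers at columns 224 and 420. I'll close with 25 N, then lift straight up. World up in tool axes is x·sin20, −z·cos20.

```bash
python3 steer.py '40 0 0 0 0 0 0;40 0 0 0 0 0 0;40 0 0 0 0 0 0;40 0 0 0 0 0 0;40 0 0 0 0 0 0;40 0 0 0 0 0 0;40 0 0 0 0 0 0;40 0 0 0 0 0 0' 25
python3 - <<'E'
from goal import *
R,X=tool(bot.get_state());go(R,X+[0,0,120]);print(R.as_matrix())
E
```

```text
time: 7.05
ee_pos: [477.3, -61.0, 63.7]
orientation: [3.14, 0.346, -3.044]
contact_force: [-0.4, -0.5, 0.9]
width: 46.5
grasp_force: 24.8
[ -40.7    0.2 -112.9] [0. 0. 0.] dist 120 rot 0.0 t 7.05
[[-0.936 -0.098  0.337]
 [-0.092  0.995  0.034]
 [-0.339  0.001 -0.941]]
```

```bash
python3 steer.py '40 -5 0 -14 0 0 0;40 -10 0 -28 0 0 0;40 -20 0 -56 0 0 0;40 -34 0 -94 0 0 0;40 -51 0 -141 0 0 0;40 -71 0 -197 0 0 0;40 -71 0 -197 0 0 0;40 -71 0 -197 0 0 0;40 -71 0 -197 0 0 0'
python3 - <<'E'
from goal import *
R=Rt(.1,np.radians(130));t=np.array([532.4,114,163]);
go(R,t+[0,0,27+70]);go(R,t+[0,0,-35+70]);print(bot.get_state()["joint_pos"],R.as_matrix())
E
```

```text
time: 8.18
ee_pos: [476.9, -61.1, 271.2]
orientation: [3.139, 0.343, -3.044]
contact_force: [-0.0, 0.0, -1.0]
width: 46.6
grasp_force: 24.8
[-64.3 168.7  35.3] [ 0.003  1.041 -0.001] dist 184 rot 1.041 t 8.175
[-43.5 168.6  93.7] [ 0.003  1.041 -0.001] dist 198 rot 1.041 t 8.175
[-0.287 -0.521  1.739  0.129  1.605 -1.931] [[-0.762 -0.1   -0.64 ]
 [-0.076  0.995 -0.064]
 [ 0.643  0.    -0.766]]
```

```bash
python3 steer.py '40 0 0 0 0 0.18 0;40 0 0 0 0 0.36 0;40 0 0 0 0 0.54 0;40 0 0 0 0 0.72 0;40 0 0 0 0 0.9 0;40 0 0 0 0 1.041 0;40 0 0 0 0 1.041 0;40 0 0 0 0 1.041 0;40 0 0 0 0 1.041 0'
python3 - <<'E'
from goal import *
go(Rt(.1,np.radians(130)),[532.4,114,163+97]);print(bot.get_state()["joint_pos"])
import pickle
for n in("scene","wrist"):
    c=cams.calibration(n);pickle.dump(c,open(n+"5.pkl","wb"));cv2.imwrite(f"pics/{n}5.png",cams.capture(n)[:,:,::-1])
a=cv2.imread("pics/scene5.png")[110:290,200:400]
x=cv2.resize(a,None,fx=2,fy=2,interpolation=cv2.INTER_CUBIC);w=cv2.imread("pics/wrist5.png")[120:480,120:520]
cv2.imwrite("pics/v5.png",np.hstack([x,w]))
E
```

```text
time: 9.3
ee_pos: [476.9, -61.3, 274.9]
orientation: [3.141, -0.69, -3.043]
contact_force: [0.9, -0.1, 0.2]
width: 46.7
grasp_force: 24.9
[-65.4 169.  -34.6] [ 0.002  0.008 -0.001] dist 185 rot 0.008 t 9.3
[-0.109  0.328  1.036 -0.205  2.447 -1.89 ]
```

View pics/v5.png

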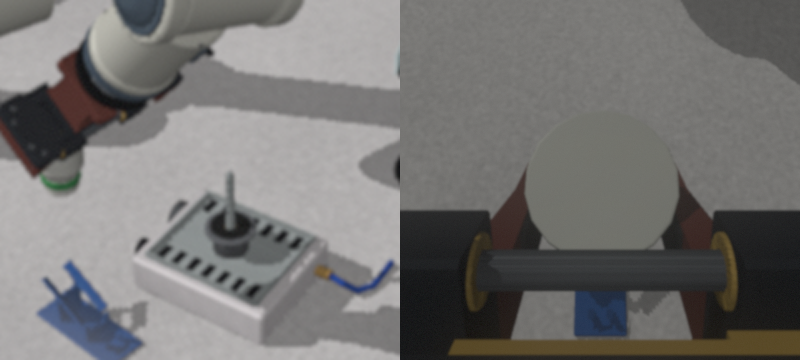

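The bottle hangs nearly upright. Its green ring and mouth are at about scene (230,203), and the base disc in the wrist view is at about (322,305). I'll compare the predicted outline with a zoomed crop.

Run:
```python
from goal import *
import pickle
c=pickle.load(open("scene5.pkl","rb"));w=pickle.load(open("wrist5.pkl","rb"))
s=bot.get_state();R,X=tool(s)
# bottle axis in tool from the grasp: angle 40deg at pick (measured R at pick)
Rp=Ro.from_euler('xyz',[3.14,.346,-3.044]);Xp=np.array([477.3,-61,63.7])
dt=Rp.inv().apply(d);bt=Rp.inv().apply(b-Xp);D=R.apply(dt);Bb=X+R.apply(bt)
print("axis",D,"tilt",np.arccos(-D[2]),"base",Bb,"mouth",Bb+105*D,"bottle in tool",bt,dt)
u=np.cross(D,[0,1,0]);u/=np.linalg.norm(u);v=np.cross(D,u)
a=cv2.imread("pics/scene5.png")[170:220,205:255];k=10
a=cv2.resize(a,None,fx=k,fy=k,interpolation=cv2.INTER_CUBIC)
ww=cv2.imread("pics/wrist5.png")[200:400,220:420];ww=cv2.resize(ww,None,fx=1.5,fy=1.5)
def draw(im,cal,x0,y0,k,S):
  for sx,r in S:
    p=[(proj(cal,Bb+sx*D+r*(np.cos(h)*u+np.sin(h)*v))-[x0,y0]+.5)*k for h in np.linspace(0,6.28,60)]
    cv2.polylines(im,[np.int32(p)],True,(0,0,255),1)
draw(a,c,205,170,k,((87,20.5),(95,20.5),(105,18)));draw(ww,w,220,200,1.5,((0,25),))
o=np.zeros((500,800,3),np.uint8);o[:,:500]=a;o[:300,500:]=ww
cv2.imwrite("pics/o5.png",o)
```

```text
axis [ 0.01   0.003 -1.   ] tilt 0.01235253315700188 base [478.327 -61.184 310.332] mouth [479.384 -60.904 205.34 ] bottle in tool [ 21.527   0.053 -28.276] [-0.645  0.001  0.764]
```

View pics/o5.png

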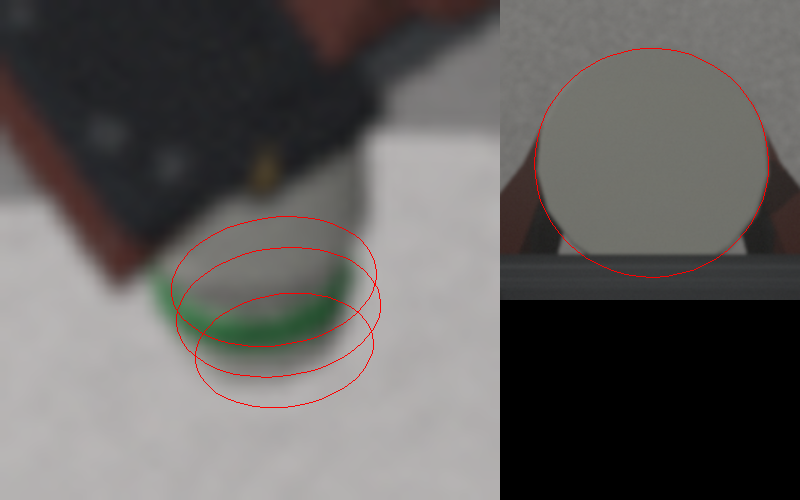

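Run:
```python
from goal import *
from scipy.optimize import least_squares
import pickle
def edge(f,cx,cy):
    g=cv2.GaussianBlur(cv2.imread(f),(0,0),1).astype(float).sum(2);out=[]
    for a in np.radians(np.arange(-200,21,4)):
        r=np.arange(60,92,.5);p=np.array([cx+r*np.cos(a),cy+r*np.sin(a)]).astype(np.float32)
        v=cv2.remap(g.astype(np.float32),p[0][None],p[1][None],cv2.INTER_LINEAR)[0]
        i=np.argmax(np.abs(np.gradient(v)));out.append(p[:,i])
    return np.array(out)
w=cams.calibration("wrist");R,X=tool(bot.get_state())
for f,cx,cy in(("pics/w4.png",318,300),("pics/wrist5.png",322,305)):
    E=edge(f,cx,cy)
    def res(q,full=False):
        bt=np.array(q[:3]);al=q[3];D=np.array([-np.sin(al),0,np.cos(al)]);u=np.array([np.cos(al),0,np.sin(al)])
        h=np.linspace(0,2*np.pi,181)
        C=bt+25*(np.cos(h)[:,None]*u+np.sin(h)[:,None]*np.array([0,1,0]))
        P=np.array([proj(w,X+R.apply(c)) for c in C])
        return np.min(np.linalg.norm(P[None]-E[:,None],axis=2),axis=1)
    s=least_squares(res,[21.5,0,-28,.7],loss="soft_l1",f_scale=.5,x_scale=[1,1,1,.1],diff_step=1e-3)
    print(f,s.x,"med res",np.median(s.fun),np.sort(np.abs(s.fun))[-8:],"mouth",s.x[:3]+105*np.array([-np.sin(s.x[3]),0,np.cos(s.x[3])]))
    h=dict(a=[round(float(np.sqrt(np.mean(least_squares(lambda q:res([*q,a]),s.x[:3],loss='soft_l1',f_scale=.5,diff_step=1e-3).fun**2)),2) for a in(.55,.65,.7,.75,.85)]);print(h)
```

```text
File "<stdin>", line 22
    h=dict(a=[round(float(np.sqrt(np.mean(least_squares(lambda q:res([*q,a]),s.x[:3],loss='soft_l1',f_scale=.5,diff_step=1e-3).fun**2)),2) for a in(.55,.65,.7,.75,.85)]);print(h)
                                                                                                                                                                       ^
SyntaxError: closing parenthesis ']' does not match opening parenthesis '('
```

```bash
cat > fit.py <<'E'
from goal import *
from scipy.optimize import least_squares
def edge(f,cx,cy):
    g=cv2.GaussianBlur(cv2.imread(f),(0,0),1).astype(np.float32).sum(2);out=[]
    for a in np.radians(np.arange(-200,21,4)):
        r=np.arange(60,92,.5);p=np.array([cx+r*np.cos(a),cy+r*np.sin(a)]).astype(np.float32)
        v=cv2.remap(g,p[0][None],p[1][None],cv2.INTER_LINEAR)[0]
        out.append(p[:,np.argmax(np.abs(np.gradient(v)))])
    return np.array(out)
w=cams.calibration("wrist");R,X=tool(bot.get_state())
def fit(f,cx,cy):
    E=edge(f,cx,cy)
    def res(q):
        bt=np.array(q[:3]);u=np.array([np.cos(q[3]),0,np.sin(q[3])]);h=np.linspace(0,2*np.pi,361)
        P=np.array([proj(w,X+R.apply(bt+25*(np.cos(i)*u+np.sin(i)*np.array([0,1,0])))) for i in h])
        return np.min(np.linalg.norm(P[None]-E[:,None],axis=2),axis=1)
    for a in(None,.6,.7,.8):
        fn=res if a is None else (lambda q:res([*q,a]))
        s=least_squares(fn,[21.5,0,-28,.7][:4 if a is None else 3],loss="soft_l1",f_scale=.5,diff_step=1e-3)
        al=s.x[3] if a is None else a
        print(f,a,s.x,"cost",s.cost,"mouth in tool",s.x[:3]+105*np.array([-np.sin(al),0,np.cos(al)]))
fit("pics/w4.png",318,300);fit("pics/wrist5.png",322,305)
E
python3 fit.py
```

```text
pics/w4.png None [ 20.077  -0.837 -24.711   0.195] cost 14.222783077007701 mouth in tool [-0.22  -0.837 78.309]
pics/w4.png 0.6 [ 21.71   -0.859 -24.183] cost 14.789663007069445 mouth in tool [-37.577  -0.859  62.477]
pics/w4.png 0.7 [ 22.548  -0.839 -23.893] cost 15.324912116001478 mouth in tool [-45.095  -0.839  56.415]
pics/w4.png 0.8 [ 23.505  -0.842 -23.072] cost 18.304375868481266 mouth in tool [-51.817  -0.842  50.082]
pics/wrist5.png None [ 21.232   0.65  -27.358   0.686] cost 30.533537154492755 mouth in tool [-45.254   0.65   53.911]
pics/wrist5.png 0.6 [ 20.449   0.695 -27.441] cost 30.26038531321585 mouth in tool [-38.839   0.695  59.22 ]
pics/wrist5.png 0.7 [ 21.334   0.662 -27.477] cost 30.816290459795432 mouth in tool [-46.308   0.662  52.832]
pics/wrist5.png 0.8 [ 22.302   0.59  -27.08 ] cost 33.36451991482675 mouth in tool [-53.02    0.59   46.074]
```

```bash
cat >> goal.py <<'E'
a=.62
D=np.array([-np.sin(a),0,np.cos(a)]);bt=np.array([21.3,.3,-27.4]);mt=bt+105*D
tip=np.array([532.4,114,163.5])
def mouthgoal(M,dn=np.pi/2+a): # tool goal that puts the mouth at M
    R=Rt(.1,dn);return R,np.array(M)-R.apply(mt)
def mouth():
    R,X=tool(bot.get_state());return X+R.apply(mt),R.apply(D)
E
python3 - <<'E'
from goal import *
import pickle
print(mouth(),proj(pickle.load(open("scene5.pkl","rb")),mouth()[0]))
go(*mouthgoal(tip+[0,0,22]))
E
```

```text
(array([470.511, -61.62 , 204.776]), array([-0.071, -0.006, -0.997])) [230.145 202.744]
[-69.1 168.8 -32.3] [ 0.002 -0.071 -0.001] dist 185 rot 0.071 t 9.4
```

```bash
python3 steer.py '40 -14 35 -7 0 -0.02 0;40 -28 70 -14 0 -0.04 0;40 -45 110 -22 0 -0.06 0;40 -60 145 -28 0 -0.071 0;40 -69 168.8 -32.3 0 -0.071 0;40 -69 168.8 -32.3 0 -0.071 0;40 -69 168.8 -32.3 0 -0.071 0;40 -69 168.8 -32.3 0 -0.071 0'
python3 - <<'E'
from goal import *
go(*mouthgoal(tip+[0,0,22]));c=cams.calibration("scene");M,Dw=mouth();print(M,Dw,bot.get_state()["joint_pos"])
cv2.imwrite("pics/s6.png",cams.capture("scene")[:,:,::-1])
x0,y0,k=280,145,8;a=cv2.imread("pics/s6.png")[y0:y0+75,x0:x0+70];a=cv2.resize(a,None,fx=k,fy=k,interpolation=cv2.INTER_CUBIC)
p=lambda X:tuple(np.int32((proj(c,X)-[x0,y0]+.5)*k))
cv2.drawMarker(a,p(M),(0,0,255),0,12);cv2.drawMarker(a,p(tip),(0,255,255),0,12)
cv2.polylines(a,[np.array([p(M+18*np.array([np.cos(h),np.sin(h),0])) for h in np.linspace(0,6.28,60)])],True,(0,0,255),1)
cv2.imwrite("pics/s6c.png",a)
E
```

```text
time: 10.4
ee_pos: [534.0, 112.9, 254.6]
orientation: [3.14, -0.623, -3.044]
contact_force: [0.7, 0.9, -0.6]
width: 46.8
grasp_force: 24.9
[ 0.8  0.9 -1. ] [ 0.003 -0.003 -0.002] dist 2 rot 0.005 t 10.4
[532.305 113.182 184.273] [-0.003  0.001 -1.   ] [ 0.133  0.477  0.861  0.034  2.426 -1.517]
```

View pics/s6c.png

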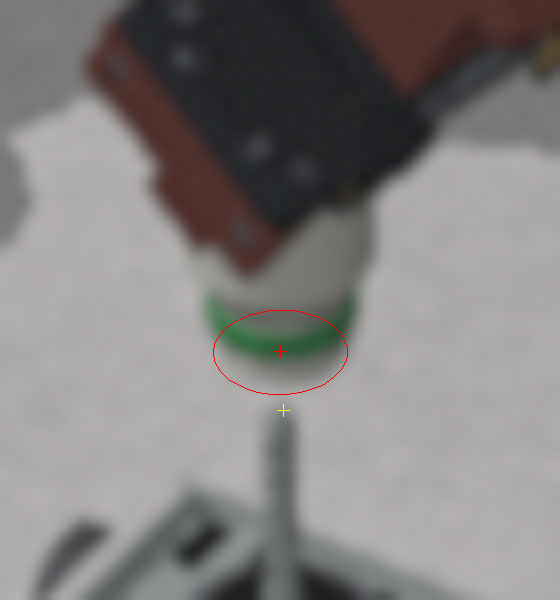

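The mouth centre, near (281,342) in the crop, is right above the lance tip at (283,410). I'll lower it slowly to about 45 mm of insertion.

Run:
```python
from goal import *
go(*mouthgoal(tip+[0,0,-10]));go(*mouthgoal(tip+[0,0,-45]))
```

```text
[-17.8   0.8  24.9] [ 0.003 -0.004 -0.002] dist 31 rot 0.005 t 10.45
[-38.2   0.8  53.3] [ 0.003 -0.004 -0.002] dist 66 rot 0.005 t 10.45
```

```bash
python3 steer.py '40 -6 0.3 8 0 0 0;40 -12 0.5 17 0 0 0;40 -17.8 0.8 24.9 0 0 0;40 -17.8 0.8 24.9 0 0 0'
python3 steer.py '40 -5 0 7 0 0 0;40 -10 0 14 0 0 0;40 -15 0 21 0 0 0;40 -20.4 0 28.4 0 0 0;40 -20.4 0 28.4 0 0 0;40 -20.4 0 28.4 0 0 0'
python3 - <<'E'
from goal import *
M,Dw=mouth();print(M,Dw);go(*mouthgoal(tip+[0,0,-80.5]))
E
```

```text
time: 10.95
ee_pos: [533.5, 114.8, 221.8]
orientation: [3.14, -0.627, -3.042]
contact_force: [-0.2, 0.6, 0.2]
width: 46.6
grasp_force: 24.9
time: 11.7
ee_pos: [533.9, 114.9, 188.5]
orientation: [3.14, -0.624, -3.042]
contact_force: [0.2, -0.1, 0.5]
width: 46.4
grasp_force: 24.9
[532.128 115.135 118.191] [-0.004  0.001 -1.   ]
[-20.4  -1.1  28.6] [ 0.002 -0.004 -0.   ] dist 35 rot 0.005 t 11.7
```

```bash
python3 steer.py '40 -5 0 7 0 0 0;40 -10 0 14 0 0 0;40 -13 0 19 0 0 0;40 -16.2 0 22.8 0 0 0;40 -16.2 0 22.8 0 0 0;40 -16.2 0 22.8 0 0 0'
python3 steer.py '40 -1.2 0 1.6 0 0 0;40 -2.3 0 3.3 0 0 0;40 -3.5 0 4.9 0 0 0;40 -3.5 0 4.9 0 0 0;40 -3.5 0 4.9 0 0 0'
```

```text
time: 12.45
ee_pos: [533.7, 114.9, 160.5]
orientation: [3.14, -0.624, -3.042]
contact_force: [-0.7, -0.1, -0.9]
width: 47.3
grasp_force: 24.9
time: 13.08
ee_pos: [533.6, 114.9, 154.3]
orientation: [3.14, -0.624, -3.042]
contact_force: [-0.1, 0.3, 0.3]
width: 46.9
grasp_force: 24.9
```

```bash
for i in 1; do :; done; python3 steer.py '40 -1.2 0 1.6 0 0 0;40 -2.3 0 3.3 0 0 0;40 -2.3 0 3.3 0 0 0;40 -2.3 0 3.3 0 0 0' | sed -n 2,4p
python3 steer.py '40 -1.2 0 1.6 0 0 0;40 -2.3 0 3.3 0 0 0;40 -2.3 0 3.3 0 0 0;40 -2.3 0 3.3 0 0 0'| sed -n 2,4p
```

```text
ee_pos: [533.6, 114.9, 150.7]
orientation: [3.14, -0.624, -3.042]
contact_force: [0.7, -0.4, 3.1]
ee_pos: [533.5, 114.9, 146.6]
orientation: [3.14, -0.624, -3.042]
contact_force: [1.2, 0.1, 5.9]
```

```bash
python3 steer.py '40 -1.2 0 1.6 0 0 0;40 -2.3 0 3.3 0 0 0;40 -2.3 0 3.3 0 0 0;40 -2.3 0 3.3 0 0 0' | sed -n 2,4p
python3 steer.py '40 -0.6 0 0.8 0 0 0;40 -1.2 0 1.6 0 0 0;40 -1.2 0 1.6 0 0 0;40 -1.2 0 1.6 0 0 0'| sed -n 2,6p
```

```text
ee_pos: [533.5, 114.9, 143.0]
orientation: [3.14, -0.624, -3.042]
contact_force: [0.7, -0.5, 7.1]
ee_pos: [533.6, 114.9, 141.5]
orientation: [3.14, -0.623, -3.042]
contact_force: [1.9, -0.0, 9.6]
width: 46.5
grasp_force: 24.6
```

```bash
python3 steer.py '40 -0.6 0 0.8 0 0 0;40 -0.6 0 0.8 0 0 0;40 -0.6 0 0.8 0 0 0' | sed -n 2,4p
python3 steer.py '40 -0.6 0 0.8 0 0 0;40 -0.6 0 0.8 0 0 0;40 -0.6 0 0.8 0 0 0'| sed -n 2,6p
```

```text
ee_pos: [533.7, 114.9, 141.4]
orientation: [3.14, -0.623, -3.042]
contact_force: [1.4, -0.2, 12.5]
ee_pos: [533.9, 114.9, 141.2]
orientation: [3.139, -0.622, -3.042]
contact_force: [3.2, -0.2, 15.9]
width: 47.1
grasp_force: 24.5
```

The force now climbs with no further motion, so the collar is on its stop at about 16 N. I'll hold it and look.

```bash
python3 steer.py '40 0 0 0 0 0 0;40 0 0 0 0 0 0;40 0 0 0 0 0 0;40 0 0 0 0 0 0;40 0 0 0 0 0 0;40 0 0 0 0 0 0;40 0 0 0 0 0 0;40 0 0 0 0 0 0;40 0 0 0 0 0 0;40 0 0 0 0 0 0;40 0 0 0 0 0 0;40 0 0 0 0 0 0;40 0 0 0 0 0 0;40 0 0 0 0 0 0;40 0 0 0 0 0 0;40 0 0 0 0 0 0;40 0 0 0 0 0 0;40 0 0 0 0 0 0;40 0 0 0 0 0 0;40 0 0 0 0 0 0'
python3 - <<'E'
from h import *
im=cams.capture("scene")[:,:,::-1];im=im[175:265,265:365]
cv2.imwrite("pics/end.png",cv2.resize(im,None,fx=6,fy=6,interpolation=cv2.INTER_CUBIC))
E
```

```text
time: 18.32
ee_pos: [533.9, 114.9, 141.3]
orientation: [3.139, -0.622, -3.042]
contact_force: [2.8, -0.6, 16.3]
width: 46.9
grasp_force: 24.5
```

View pics/end.png

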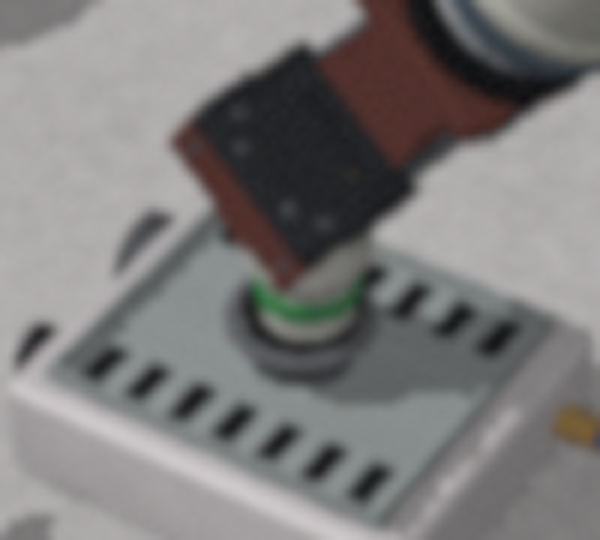

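The crop shows the mouth centred on the collar at about (308,335), the gap to the boss closed and the bottle straight.

```bash
python3 -c "
from bench import bot, cams, job
print(job.close_job())"
```

```text
the job is handed in; nothing more can be done
None
```

I handed in the job at about 18 s: the green-ringed bottle stands upside down on the lance, still gripped, and holds the collar fully down at about 16 N (held over 2 s). The hand-in call gave no verdict.

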